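Twist the tight cap off a braced spice jar

TASK

Set the square stoneware jar with the red cap into the green bench brace, fully down and upright, with its cap still screwed on. Then unscrew the red cap (anticlockwise) until its threads let go, leaving the jar in the brace, lift it off and finish while holding it still and level in the gripper a couple of centimetres above the jar's mouth, clear of the jar. Leave the other things on the table alone.

Things in the scene. Friction and masses are not known exactly. Their poses are not given: they have to be found in the camera images.
- jar: The jar to open: loose, square, cream stoneware with a blue-grey band and red cap, 0.25 to 0.45 kg. Origin: centre of its underside, z up, x and y square to its flat sides. Body 64 x 64 mm, 62 mm high, shoulder sloping to 66 mm, then a round neck 44 mm wide up to the rim at 90 mm. 95 mm high with the cap on. Three interrupted threads 120 degrees apart on the neck.
- cap: The round red twist-off cap, screwed tight on the jar: 60 mm outer diameter, 20 mm high, 45 g. Origin: centre of its open lower edge, z up through its top. Screwed on, its lower edge is 75 mm above the jar's underside (9 mm above the shoulder) and its x axis within 6 degrees of the jar's x. It is undone anticlockwise seen from above.
- cap_top (a point): Centre of the cap's top, 20 mm above its origin. The cap's lugs are free of the threads once the cap stands 48 degrees or more anticlockwise of the jar's x axis; stops block it at 89 degrees. Undoing takes up to about 0.5 N m, more than the jar's weight resists on the bare table. Lifting before the threads let go lifts the jar too: the closed jar can be carried by its cap.
- jar_mouth (a point): Centre of the jar's rim, 90 mm above the jar's underside, moving with the jar. A black rubber seal on it, pressing up with about 18 N, stands 1.5 mm above the rim with the cap on and 4.5 mm with it off: a freed cap is pushed up 3 mm if the gripper lets it, and lifts straight off.
- brace: The brace: green square pocket on an aluminium foot plate 118 x 118 mm, fixed to the table; it stops the jar from turning. Origin: centre of its underside on the table, z up, x and y square to its walls. Pocket 70 x 70 mm inside, walls 6 mm thick, 36 mm high from the table, topped by steel lips leaning outward 35 degrees, up to about 44 mm.
- pocket_floor (a point): Centre of the pocket's floor, 6 mm above the table: the seated jar's underside comes to this height. The jar fits in any of its four quarter turns and can still turn about 5 degrees either way inside.
- rolling_pin: Bystander, leave alone: wooden rolling pin, 300 mm long, 40 mm thick, with blue ends, lying in two low rests. Origin at the centre of its underside.
- bowl: Bystander, leave alone: steel bowl, 170 mm across, 70 mm high. Origin at the centre of its underside.
- mug: Bystander, leave alone: blue mug, 76 mm across, 85 mm high. Origin at the centre of its underside.
- plate: Bystander, leave alone: white plate, 180 mm across, 20 mm high. Origin at the centre of its underside.
- pepper_jar: Bystander, leave alone: round amber jar with a white cap, 60 mm across, 100 mm high; not the jar to open. Origin at the centre of its underside.
- spatula: Bystander, leave alone: spatula lying flat. Origin at the middle of the tool.

How it is judged:
By the outcome, as a careful person would: the job done as asked, in the order asked, and still so for the second after the job is handed in, while the arm keeps its last pose, push and grip.
It also fails if it takes over 54 s, if anything falls off the work surface, if the arm or the gripper's body presses on something with over 40 N, if the wrist force passes 120 N, or if a joint passes its speed limit or range.

ROBOT

A 6-joint arm with a two-finger parallel gripper is mounted at the origin on the work surface. World frame = base frame: x ahead of the robot, y to its left, z up, the work surface at z = 0. Lengths are in mm, angles in rad, forces in N, time in s.
With the tool pointing down it reaches from about 350 to 775 mm from the base axis. Payload 7.3 kg.
Tool frame: the origin (TCP) lies between the finger pads; the fingertips stand 8 mm ahead of it and the grasp point (between the pads) lies 11 mm behind it; y points along the fingers, z is the direction in which the jaws open and shut, and the axes are right-handed (so a half turn about y gives the same grasp; the last joint's range is limited). The gripper opens to 92 mm and grips with 3 to 60 N. Pads are 19 mm wide; open, the fingers measure 130 mm over their backs; the gripper's body (75 mm by 190 mm) begins 47 mm behind the grasp point.
Start: joints at [-1.47, 0.342, 1.524, -0, 1.275, -0.146], TCP at [128.28, -509.105, 234.741] pointing down, gripper open.
Joint ranges: [-2.53, 2.53], [-0.77, 2.02], [0.04, 2.7], [-1, 4.14], [0.28, 2.66], [-3.11, 3.11]. Speed limits (rad/s): [2.57, 2.57, 3.14, 3.14, 3.14, 3.14].

INTERFACE

Orientations are given as [roll, pitch, yaw] about the fixed x, y, z axes, in that order (R = Rz(yaw) Ry(pitch) Rx(roll)).
In Python, from plant import bot, vision, job gives the robot as it stands. The module is installed in compiled form; this text tells all that it offers.
- The arm moves only by the tool arm_command, never from a script. Its argument "deltas" is a list of rows, each a list of 4 numbers: the shift along the tool's x, y, z in m, then the turn about the tool's y in degrees. In form: [[x, y, z, twist], ...]. A call has 1 to 5 rows; each row shifts and turns the commanded pose from where the row before left it, along the tool's axes as they then stand; what a row does not reach is not made up. A row lasts 1/10 s, in which the tool goes at most 50 mm and 8.59 degrees, less where a joint would pass 70% of its speed; a pose out of reach is approached as far as the arm can. A call is refused whole if a number of a shift passes 0.05 or a number of a turn 8.59, either way. A call with a gripper value outside its range is refused whole. "claw" is the closure in counts, from 0 (fully open) to 255 (shut), set as the call begins (left out, the last holds). The fingers move at their own pace and stop on an object; the grip force is fixed at half the most. Time passes only in rows, so rows that do not move let the fingers close. It gives the time, the measured TCP pose, the force and the opening at its end, in the units of the state.
- bot.get_obs(): the state, without advancing time (a new reading comes with each control period).
- vision.capture(name): name is "scene" or "top"; returns a dict with "img" (480x640x3 uint8, red, green, blue), "camera_matrix" (3x3 intrinsics, pixels), "world_to_cam" (4x4, takes a point from world to camera coordinates). Camera axes: x right, y down, z forward; pixel columns grow to the right and rows downward; lengths in mm; the calibration is good to about 2 mm. A picture is of the moment at which its call begins. There is no depth.
- job.close_job(): hands the job in, once; it reports no verdict.
Trained networks look in a picture, given as the dict that the camera call returned (one of the last four; its "shot" number tells which), for a name from the list of things; names that differ only in an ending like _2 or _b are one class to them, and where a whole thing is asked for, a point or a joint stands for the part that bears it (a point fixed in the world has none). Each returns a list of dicts, best first, with "confidence" (0 to 1); they miss things now and then, are a little off and sometimes report something else, mostly with a low value. They report only what shows in the picture. A call takes as long as a camera call.
- vision.find_in(picture, name): "xyz" ([x, y, z] in mm, in the coordinates of the camera as it stood for that picture, good to about 4 mm: the middle of the surface that is visible of it).
- vision.regions_of(picture, name): "mask" (480x640 bool, what is visible of it).
The state is a dict: "time": time; "joint_positions": joint angles; "dq": joint speeds; "tau": joint torques, N m; "tool_pos": TCP position; "tcp_rot": TCP orientation; "contact_force": force on the tool from outside, world axes, zero at the start; "moment": the same for the moment, N m; "grip_width": finger opening in mm.
Only numpy, scipy, OpenCV 4.12 (cv2) and the standard library are available. Lean on these libraries where they do the work, as an engineer would, in place of code of your own. Each camera call takes 0.05 s, during which the arm holds its last target. There are 200 camera calls.

## Working session

There is one attempt and no reset: what is moved stays moved. The work goes in short steps, Python scripts to look and compute and a tool call to move; the robot and the scene stay as the last step left them, time stands still between calls to the robot, and variables do not carry over. Pictures are saved under pics/ and viewed, about 8 in all and at most 12, crops included, and the job is handed in when it is done.

Besides the shell and the picture viewer there is one more tool, called after "Call:" as a command line: name --pt "numbers of a row" for each row, then --argument value for the rest. arm_command: Moves the arm, as the interface text tells. Its arguments: {"type":"object","properties":{"deltas":{"type":"array","items":{"type":"array","items":{"type":"number"}}},"claw":{"type":"number"}},"required":["deltas"]}

```bash
mkdir -p pics; cat > h.py <<'E'
import numpy as np,cv2
from plant import bot,vision,job
def ray(p,u,v):
    K=p["camera_matrix"];T=p["world_to_cam"];R=T[:3,:3];c=-R.T@T[:3,3]
    return c,R.T@np.linalg.inv(K)@np.array([u,v,1.])
def atz(p,u,v,z):
    c,d=ray(p,u,v);return c+d*(z-c[2])/d[2]
def proj(p,X):
    q=p["world_to_cam"]@np.append(X,1);q=p["camera_matrix"]@q[:3];return q[:2]/q[2]
def toworld(p,x):
    T=p["world_to_cam"];return T[:3,:3].T@(np.array(x)-T[:3,3])
def save(p,n,box=None,s=1):
    im=p["img"][:,:,::-1]
    if box: im=im[box[1]:box[3],box[0]:box[2]]
    if s!=1: im=cv2.resize(im,None,fx=s,fy=s,interpolation=cv2.INTER_CUBIC)
    cv2.imwrite("pics/"+n,im)
E
python3 - <<'E'
from h import *
np.set_printoptions(precision=1,suppress=True)
print(bot.get_obs())
for n in("top","scene"):
    p=vision.capture(n);save(p,n+"0.png");print(n,ray(p,320,240))
    for k in("jar","cap","cap_top","brace","pocket_floor","pepper_jar","mug","bowl"):
        for r in vision.find_in(p,k)[:2]:
            w=toworld(p,r["xyz"]);print(k,round(r["confidence"],2),w,proj(p,w))
E
```

```text
{'time': 0.0, 'joint_positions': array([-1.5,  0.3,  1.5, -0. ,  1.3, -0.1]), 'dq': array([ 0., -0.,  0., -0.,  0.,  0.]), 'tau': array([ -0. , -43.1, -24.4,   0.1,   0.1,  -0. ]), 'tool_pos': array([ 128.2, -508.7,  234. ]), 'tcp_rot': array([-1.6,  0. , -2.9]), 'contact_force': array([-0.2, -0. , -0. ]), 'moment': array([-0.,  0., -0.]), 'grip_width': 91.83760959378905}
top (array([ 516.8,   29.3, 1131.8]), array([ 0.1,  0. , -1. ]))
jar 0.59 [529.2 160.8  64.1] [265.1 272.2]
cap 0.71 [533.1 189.1  99.9] [250.7 270.5]
cap_top 0.56 [533.5 184.9  93.6] [253.  270.3]
cap_top 0.56 [791.  -52.8  31.2] [353.8 164.8]
brace 0.84 [ 560.4 -158.5    6.8] [397.3 258.5]
pocket_floor 0.92 [ 556.2 -155.9    7.3] [396.3 260.2]
pocket_floor 0.53 [724.7 250.6  33.5] [229.9 192.4]
pepper_jar 0.74 [ 745.8 -222.4  100.3] [429.9 176. ]
pepper_jar 0.64 [527.7 160.3  59.7] [265.6 272.9]
mug 0.58 [ 693.8 -401.1   48.9] [499.7 201.3]
bowl 0.87 [790.4 -53.2  31. ] [353.9 165. ]
scene (array([1548.5,  386.6,  711.1]), array([-0.8, -0.3, -0.5]))
jar 0.7 [559.6 192.2  40.7] [390.1 260.2]
cap 0.71 [544.9 189.8  93.7] [392.6 240.2]
cap_top 0.59 [549.3 188.   94.5] [391.5 240.6]
brace 0.56 [ 578.1 -155.4   14. ] [269.8 244.3]
pocket_floor 0.64 [ 580.3 -152.6   12.5] [270.3 245.3]
mug 0.97 [ 686.8 -372.    59.8] [181.2 233. ]
bowl 0.7 [747.4 -63.   40.5] [270.8 276.5]
```

View pics/top0.png

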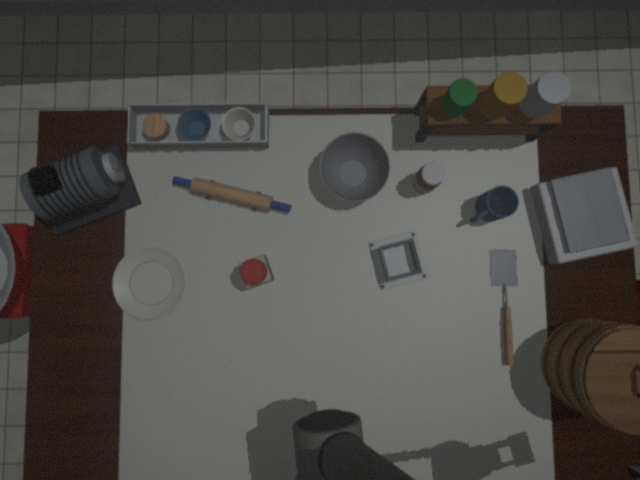

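View pics/scene0.png

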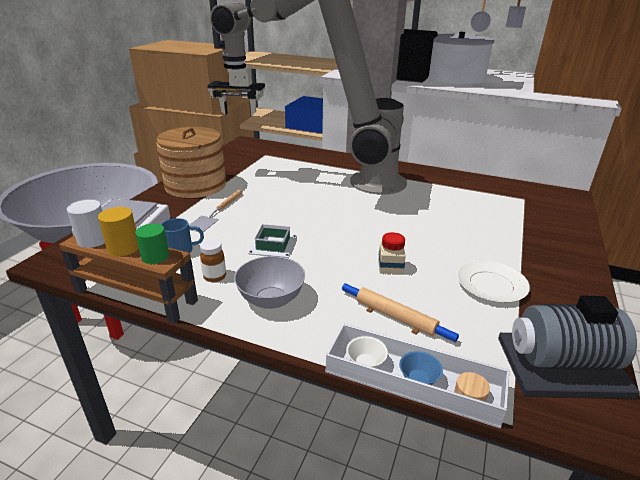

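Top view: red-capped jar at about (253,271), brace at about (398,261); the scene view shows them upright at (393,252) and (272,240). Next, enlarged crops for the yaws.

```bash
python3 - <<'E'
from h import *
np.set_printoptions(precision=1,suppress=True)
p=vision.capture("top")
rays=[]
im=p["img"]
a=cv2.resize(im[240:300,223:303],None,fx=5,fy=5,interpolation=cv2.INTER_CUBIC)
b=cv2.resize(im[225:295,358:438],None,fx=5,fy=5,interpolation=cv2.INTER_CUBIC)
a=cv2.convertScaleAbs(a,alpha=1.6);b=cv2.convertScaleAbs(b,alpha=1.6)
a=cv2.copyMakeBorder(a,0,50,0,0,cv2.BORDER_CONSTANT)
cv2.imwrite("pics/c.png",np.hstack([a,b])[:,:,::-1])
def hits(p):
    i=p["img"].astype(int);m=((i[:,:,0]>70)&(i[:,:,0]>2.2*i[:,:,1])&(i[:,:,0]>2*i[:,:,2])).astype(np.uint8)
    n,l,s,c=cv2.connectedComponentsWithStats(m)
    for k in range(1,n):
        if s[k,4]>60: print(s[k],c[k],"z95",atz(p,*c[k],95),"z85",atz(p,*c[k],85))
hits(p)
q=vision.capture("scene");hits(q)
# jar top-body mask lines
for nme in("jar","brace"):
    for r in vision.regions_of(p,nme)[:1]:
        m=r["mask"].astype(np.uint8);cn=max(cv2.findContours(m,0,2)[0],key=cv2.contourArea)
        print(nme,r["confidence"],cv2.minAreaRect(cn),[atz(p,*v,0) for v in cv2.boxPoints(cv2.minAreaRect(cn))])
E
```

```text
[  5 224  21  34 327] [ 18.1 235. ] z95 [619.2 720.7  95. ] z85 [620.2 727.3  85. ]
[ 11 297  12  20 118] [ 17.5 308.9] z95 [452.1 714.2  95. ] z85 [451.4 720.9  85. ]
[382 233  23  17 331] [393.1 240.9] z95 [550.2 192.3  95. ] z85 [534.  189.2  85. ]
[ 40 241  12   9  61] [ 44.4 244.6] z95 [ 914.2 -606.5   95. ] z85 [ 903.9 -622.6   85. ]
[ 71 304  11  19  89] [ 76.1 312.7] z95 [1076.7 -330.5   95. ] z85 [1069.  -342.2   85. ]
[104 315  20  25 279] [113.8 327.2] z95 [1080.3 -230.1   95. ] z85 [1072.7 -240.1   85. ]
jar 0.5 ((264.86993408203125, 268.4046325683594), (28.282636642456055, 14.065289497375488), 81.25383758544922) [array([571.7, 192. ,   0. ]), array([576.6, 157.5,   0. ]), array([507.3, 146.9,   0. ]), array([502.4, 181.2,   0. ])]
brace 0.67 ((397.5294494628906, 259.61767578125), (48.50712585449219, 49.2347297668457), 75.96376037597656) [array([602.4, -87. ,   0. ]), array([ 631.1, -206.9,    0. ]), array([ 513.7, -232.8,    0. ]), array([ 485.5, -113.9,    0. ])]
```

View pics/c.png

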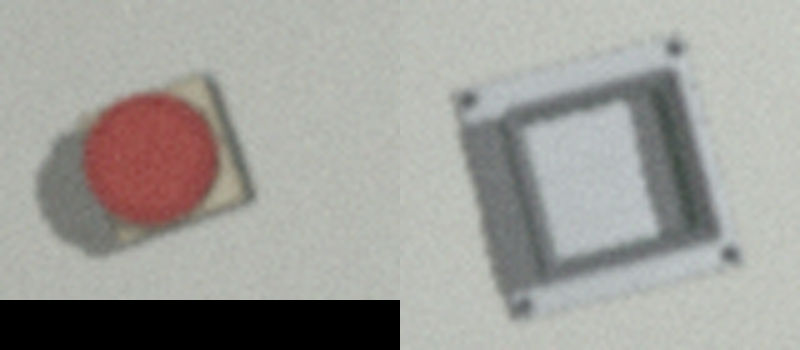

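```bash
cat > fit.py <<'E'
from h import *
from scipy.optimize import minimize,differential_evolution
def grad(p,box):
    g=cv2.GaussianBlur(p["img"],(0,0),0.8).astype(np.float32)
    return np.sqrt(sum(cv2.Sobel(g[:,:,k],5,1,0)**2+cv2.Sobel(g[:,:,k],5,0,1)**2 for k in range(3)))
def score(p,G,pts):
    uv=np.array([proj(p,X) for X in pts],np.float32)
    return cv2.remap(G,uv[:,:1],uv[:,1:],1).mean()
def line(a,b,n=25): return [a+(b-a)*t for t in np.linspace(.05,.95,n)]
def sq(h,z): return [np.array([x,y,z]) for x,y in((h,h),(-h,h),(-h,-h),(h,-h))]
def place(L,x,y,a):
    c,s=np.cos(a),np.sin(a);R=np.array([[c,-s,0],[s,c,0],[0,0,1]]);return [R@v+[x,y,0] for v in L]
E
python3 - <<'E'
from fit import *
np.set_printoptions(precision=1,suppress=True)
p=vision.capture("top");q=vision.capture("scene")
for w,n in((p,'top'),(q,'scene')):
    i=w["img"].astype(int);m=((i[:,:,0]>1.6*i[:,:,1])&(i[:,:,0]>50)).astype(np.uint8)
    x,l,s,c=cv2.connectedComponentsWithStats(m)
    u=proj(w,np.array([535,188,90]));k=min(range(1,x),key=lambda k:np.hypot(*(c[k]-u))+(s[k,4]<100)*999)
    print(n,s[k],c[k],"z95",atz(w,*c[k],95),"z90",atz(w,*c[k],90))
# bystander / jar fits
Gp,Gq=grad(p,0),grad(q,0)
a=np.linspace(0,2*np.pi,60,endpoint=False)
circ=[np.array([30*np.cos(t),30*np.sin(t),95]) for t in a]
B=sq(32,0);T=sq(32,62)
jt=line(T[2],T[3])+line(T[1],T[2])+line(B[2],B[3])+line(T[3],T[0])+line(T[3],B[3])
js=line(B[0],B[1])+line(B[3],B[0])+line(T[0],B[0])+line(T[0],T[3])+line(T[0],T[1])
def fj(v):
    x,y,t=v;t=np.radians(t);return -score(p,Gp,place(jt+circ,x,y,t))-score(q,Gq,place(js,x,y,t))
r=differential_evolution(fj,[(520,550),(175,200),(-30,60)],seed=1);print("jar",r.x,r.fun)
for t in(10,14,16,18,20,22,26): print(t,fj([*r.x[:2],t]))
F=sq(59,6);I=sq(35,36)
def lp(L): return sum([line(L[k],L[(k+1)%4]) for k in range(4)],[])
def fb(v):
    x,y,t=v;t=np.radians(t);return -score(p,Gp,place(lp(F),x,y,t))-score(q,Gq,place(lp(F),x,y,t))*.5
r2=differential_evolution(fb,[(540,575),(-175,-140),(-30,60)],seed=1);print("brace",r2.x,r2.fun)
for t in(8,12,14,16,20): print(t,fb([*r2.x[:2],t]))
out=[]
for w,b1,b2 in((p,(223,230),(358,225)),(q,(360,215),(230,215))):
  for (L,v,b) in((lp(B)+lp(T)+circ,r.x,b1),(lp(F)+lp(I),r2.x,b2)):
    im=cv2.convertScaleAbs(cv2.resize(w["img"][b[1]:b[1]+70,b[0]:b[0]+80],None,fx=5,fy=4 and 5),alpha=1.5)
    for X in place(L,v[0],v[1],np.radians(v[2])):
        u=(proj(w,X)-b+.5)*5;cv2.circle(im,tuple(int(k) for k in u),1,(255,0,255),-1)
    out.append(cv2.resize(im,(400,300)) if 0 else im[:300])
cv2.imwrite("pics/ov.png",np.vstack([np.hstack(out[:2]),np.hstack(out[2:])])[:,:,::-1])
E
```

```text
top [240 259  26  25 499] [252.6 271.4] z95 [531.  185.4  95. ] z90 [531.1 186.1  90. ]
scene [382 232  23  19 359] [393. 241.] z95 [550.7 192.1  95. ] z90 [542.6 190.6  90. ]
jar [531.7 188.2  17.8] -535.3837890625
10 -473.93915
14 -520.13025
16 -533.0212
18 -534.74396
20 -526.02893
22 -509.12378
26 -466.69138
brace [ 540.  -157.3   16.7] -336.8033447265625
8 -284.07257
12 -313.96252
14 -327.54468
16 -335.8764
20 -324.1492
```

View pics/ov.png

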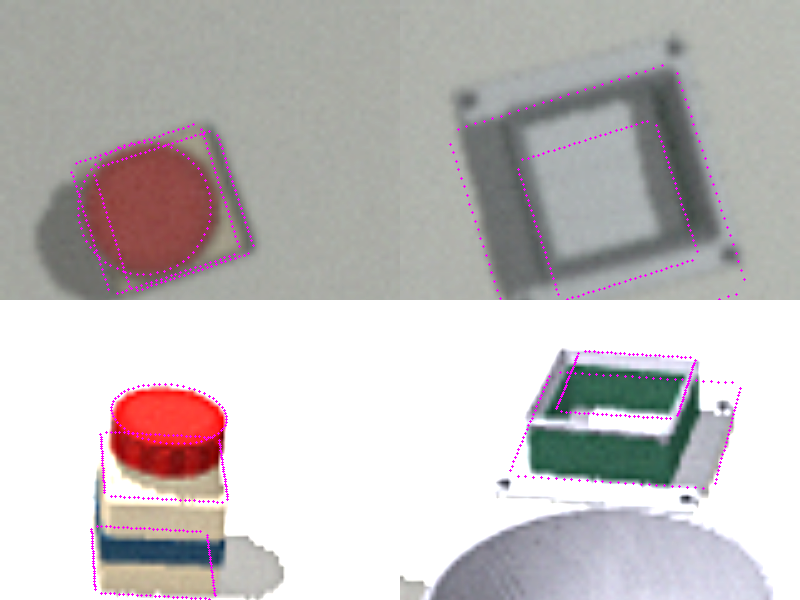

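Top: the jar outline fits well. Scene: it sits about 2 px (3-4 mm) left of the jar. The brace fit locked onto the wrong edges and hit its bound, so I'll use the foot-plate bolts instead: top crop at (467,98), (675,47), (733,254) and (520,306), scene crop at (504,484) and (723,405).

```bash
cat > plan.py <<'E'
from h import *
np.set_printoptions(precision=2,suppress=True)
def now():
    o=bot.get_obs();return o,o["tool_pos"],np.degrees(o["tcp_rot"][2])
def rows(P,Y,tgt,yaw,n,polar=False):
    """P,Y start pose; prints rows"""
    P=np.array(P,float);tgt=np.array(tgt,float);dy=(yaw-Y+180)%360-180
    pts=[]
    for k in range(1,n+1):
        t=k/n
        if polar:
            f=lambda q:np.array([np.hypot(q[0],q[1]),np.arctan2(q[1],q[0]),q[2]])
            a=f(P)*(1-t)+f(tgt)*t;pts.append(np.array([a[0]*np.cos(a[1]),a[0]*np.sin(a[1]),a[2]]))
        else: pts.append(P*(1-t)+tgt*t)
    c=P.copy();y=Y;out=[]
    for q in pts:
        a=np.radians(y);X=np.array([np.cos(a),np.sin(a),0]);Z=np.array([-np.sin(a),np.cos(a),0])
        w=round(-dy/n,2);d=[(q-c)@X,-(q-c)[2],(q-c)@Z]
        d=[float(round(v/1000,4)) for v in d];out.append(d+[float(w)])
        c=c+1000*(d[0]*X+d[2]*Z)-np.array([0,0,1000*d[1]]);y-=w
    for r in out: print(r)
    print("end",c,y)
E
python3 - <<'E'
from plan import *
p=vision.capture("top");q=vision.capture("scene")
b=[np.array([358+(x-400)/5-.4,225+y/5-.4]) for x,y in((467,98),(675,47),(733,254),(520,306))]
W=[atz(p,*u,7) for u in b];print("bolts",W,"centre",np.mean(W,0))
print([float(np.degrees(np.arctan2(*(W[j]-W[i])[[1,0]]))) for i,j in((0,3),(1,2),(1,0),(2,3))],[float(np.linalg.norm(W[i]-W[(i+1)%4])) for i in range(4)])
S=[atz(q,230+x/5-.4,215+y/5-.4,7) for x,y in((104,184),(288,198),(323,105))];print("scene",(S[0]+S[2])/2,S)
print(atz(p,265,272,0))
o,P,Y=now();print(P,Y,o["joint_positions"])
rows(P,Y,[532,187,170],-72.5,20,True)
E
```

```text
bolts [array([596.47, -94.15,   7.  ]), array([ 620.83, -197.9 ,    7.  ]), array([ 518.16, -223.72,    7.  ]), array([ 493.75, -118.24,    7.  ])] centre [ 557.3 -158.5    7. ]
[-166.80153195999574, -165.88315946096947, 103.20861488451533, 103.02967839607813] [106.57300259287139, 105.86581283891103, 108.27028137067794, 105.51438338890948]
scene [ 559.8  -154.94    7.  ] [array([ 623.5 , -193.41,    7.  ]), array([595.42, -91.87,   7.  ]), array([ 496.1 , -116.48,    7.  ])]
[530.53 169.08   0.  ]
[ 128.28 -509.09  234.74] -165.85914703471866 [-1.47  0.34  1.52  0.    1.28 -0.15]
[-0.0437, 0.0032, 0.0001, -4.67]
[-0.0439, 0.0033, 0.0001, -4.67]
[-0.0441, 0.0032, -0.0, -4.67]
[-0.0442, 0.0032, -0.0002, -4.67]
[-0.0444, 0.0033, -0.0001, -4.67]
[-0.0446, 0.0032, -0.0003, -4.67]
[-0.0447, 0.0033, -0.0003, -4.67]
[-0.0448, 0.0032, -0.0005, -4.67]
[-0.0451, 0.0032, -0.0005, -4.67]
[-0.0451, 0.0033, -0.0006, -4.67]
[-0.0454, 0.0032, -0.0006, -4.67]
[-0.0455, 0.0032, -0.0008, -4.67]
[-0.0457, 0.0033, -0.0008, -4.67]
[-0.0458, 0.0032, -0.0009, -4.67]
[-0.046, 0.0033, -0.001, -4.67]
[-0.0461, 0.0032, -0.0011, -4.67]
[-0.0463, 0.0032, -0.0011, -4.67]
[-0.0465, 0.0033, -0.0013, -4.67]
[-0.0466, 0.0032, -0.0013, -4.67]
[-0.0468, 0.0032, -0.0014, -4.67]
end [532.03 187.   170.04] -72.45914703471874
```

Bolt spacing of 106-108 mm is square and fits the 118 mm foot plate. Brace ≈ (558.5,-156.7), yaw ≈ 13.8°; jar ≈ (532,188), yaw ≈ 17.5°. Moving above the jar.

Call:
arm_command --pt "-0.044 0.003 0 -4.67" --pt "-0.044 0.003 0 -4.67" --pt "-0.044 0.003 0 -4.67" --pt "-0.044 0.003 0 -4.67" --pt "-0.0445 0.003 0 -4.67" --claw 0

```text
time: 1.8
tool_pos: [330.7, -421.1, 219.6]
tcp_rot: [-1.57, -0.0, -2.484]
contact_force: [0.6, -1.4, -0.3]
grip_width: 91.9
```

Call:
arm_command --pt "-0.0445 0.003 0 -4.67" --pt "-0.0445 0.003 0 -4.67" --pt "-0.045 0.003 -0.0005 -4.67" --pt "-0.045 0.003 -0.0005 -4.67" --pt "-0.045 0.003 -0.0005 -4.67"

```text
time: 2.3
tool_pos: [481.3, -257.1, 204.6]
tcp_rot: [-1.57, -0.0, -2.076]
contact_force: [0.8, -0.3, -0.0]
grip_width: 91.7
```

Call:
arm_command --pt "-0.0455 0.003 -0.0005 -4.67" --pt "-0.0455 0.003 -0.001 -4.67" --pt "-0.0455 0.003 -0.001 -4.67" --pt "-0.046 0.003 -0.001 -4.67" --pt "-0.046 0.003 -0.001 -4.67"

```text
time: 2.8
tool_pos: [553.3, -41.6, 189.6]
tcp_rot: [-1.57, -0.0, -1.669]
contact_force: [-0.1, -0.6, -0.5]
grip_width: 91.8
```

Call:
arm_command --pt "-0.046 0.003 -0.001 -4.67" --pt "-0.046 0.003 -0.001 -4.67" --pt "-0.0465 0.003 -0.001 -4.67" --pt "-0.0465 0.003 -0.001 -4.67" --pt "-0.0465 0.003 -0.0015 -4.67"

```text
time: 3.3
tool_pos: [532.9, 187.6, 174.5]
tcp_rot: [-1.57, -0.0, -1.261]
contact_force: [0.3, 0.5, -0.5]
grip_width: 91.8
```

```bash
python3 - <<'E'
from plan import *
o,P,Y=now();print(o["time"],P,Y,o["dq"],o["tcp_rot"])
print("above");rows(P,Y,[532,188,130],-72.5,2)
E
```

```text
3.3 [532.86 187.56 174.52] -72.27404702548249 [ 0.83  0.06 -0.01 -0.   -0.05  0.01] [-1.57 -0.   -1.26]
above
[-0.0003, 0.0223, -0.0003, 0.11]
[-0.0004, 0.0222, -0.0004, 0.11]
end [531.98 188.01 130.02] -72.49404702548249
```

Call:
arm_command --pt "-0.0003 0.022 -0.0003 0.1" --pt "-0.0003 0.022 -0.0003 0.1" --pt "0 0 0 0"

```text
time: 3.6
tool_pos: [530.2, 186.2, 128.0]
tcp_rot: [-1.577, 0.0, -1.267]
contact_force: [-0.8, -0.3, 0.2]
grip_width: 91.8
```

```bash
python3 - <<'E'
from plan import *
o,P,Y=now();print(o["time"],P,Y)
q=vision.capture("scene");p=vision.capture("top")
a=cv2.resize(q["img"][180:280,340:440],(400,400),interpolation=cv2.INTER_CUBIC)
b=cv2.resize(cv2.convertScaleAbs(p["img"][220:320,200:300],alpha=1.6),(400,400),interpolation=cv2.INTER_CUBIC)
# marks: TCP and fingertip centre
for im,w,o0 in((a,q,(340,180)),(b,p,(200,220))):
    for dz in(0,-35):
        u=(proj(w,P+[0,0,dz])-o0+.5)*4;cv2.circle(im,tuple(int(v) for v in u),3,(0,255,0),-1)
cv2.imwrite("pics/g.png",np.hstack([a,b])[:,:,::-1])
E
```

```text
3.6 [530.22 186.22 128.01] -72.59672938405745
```

View pics/g.png

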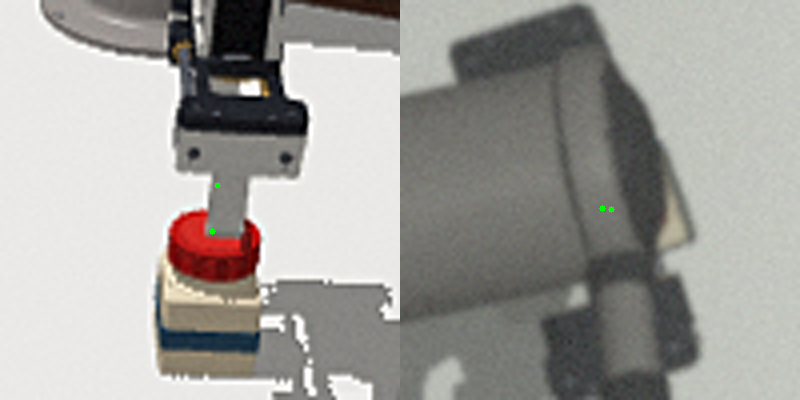

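The near finger lines up with the cap centre, with the mark under the TCP at crop (213,231) and the cap spanning x 168-261. The grasp is aligned, so I descend and close.

Call:
arm_command --pt "0 0.013 0 0" --pt "0 0.015 0 0" --pt "0 0.015 0 0" --pt "0 0.01 0 0" --pt "0 0 0 0"

```text
time: 4.2
tool_pos: [531.7, 185.6, 76.6]
tcp_rot: [-1.573, 0.0, -1.269]
contact_force: [-1.2, 0.6, 1.0]
grip_width: 91.5
```

Call:
arm_command --pt "0 0 0 0" --pt "0 0 0 0"

```text
time: 4.4
tool_pos: [532.9, 186.1, 78.5]
tcp_rot: [-1.569, -0.0, -1.268]
contact_force: [-1.1, 0.7, 1.0]
grip_width: 91.8
```

Call:
arm_command --pt "0 0 0 0" --pt "0 0 0 0" --pt "0 0 0 0" --pt "0 0 0 0" --pt "0 0 0 0" --claw 255

```text
time: 4.9
tool_pos: [532.1, 186.0, 77.8]
tcp_rot: [-1.571, -0.0, -1.268]
contact_force: [-0.8, -0.9, 0.6]
grip_width: 59.9
```

Call:
arm_command --pt "0 0 0 0" --pt "0 0 0 0" --pt "0 0 0 0" --pt "0 0 0 0" --pt "0 0 0 0"

```text
time: 5.4
tool_pos: [532.1, 186.0, 77.7]
tcp_rot: [-1.571, -0.0, -1.268]
contact_force: [-1.4, -0.4, 2.9]
grip_width: 59.4
```

Call:
arm_command --pt "0 -0.01 0 0" --pt "0 -0.02 0 0" --pt "0 -0.03 0 0" --pt "0 -0.03 0 0" --pt "0 -0.01 0 0"

```text
time: 5.9
tool_pos: [533.7, 186.4, 180.8]
tcp_rot: [-1.566, -0.001, -1.268]
contact_force: [0.1, 0.7, -3.5]
grip_width: 59.4
```

```bash
python3 - <<'E'
from plan import *
o,P,Y=now();print(o["time"],P,Y,o["contact_force"],o["grip_width"])
rows(P,Y,[558,-158,165],-76.3,12,True)
E
```

```text
5.9 [533.67 186.39 180.78] -72.6590045269253 [ 0.07  0.71 -3.51] 59.446818109090785
[0.0288, 0.0013, 0.0014, 0.3]
[0.029, 0.0013, 0.0002, 0.3]
[0.029, 0.0013, -0.0012, 0.3]
[0.0289, 0.0014, -0.0026, 0.3]
[0.0289, 0.0013, -0.0038, 0.3]
[0.0287, 0.0013, -0.0052, 0.3]
[0.0285, 0.0013, -0.0066, 0.3]
[0.0283, 0.0013, -0.0078, 0.3]
[0.0279, 0.0013, -0.0092, 0.3]
[0.0275, 0.0014, -0.0104, 0.3]
[0.0271, 0.0013, -0.0117, 0.3]
[0.0266, 0.0013, -0.013, 0.3]
end [ 557.99 -158.03  164.98] -76.25900452692527
```

Call:
arm_command --pt "0.02 0 0.0015 0.3" --pt "0.029 0.001 0 0.3" --pt "0.029 0.002 -0.001 0.3" --pt "0.029 0.002 -0.0025 0.3" --pt "0.029 0.002 -0.004 0.3"

```text
time: 6.4
tool_pos: [565.3, 53.1, 169.5]
tcp_rot: [-1.572, 0.0, -1.294]
contact_force: [0.4, -0.9, -3.8]
grip_width: 59.9
```

Call:
arm_command --pt "0.029 0.002 -0.005 0.3" --pt "0.0285 0.002 -0.0065 0.3" --pt "0.028 0.002 -0.008 0.3" --pt "0.028 0.002 -0.009 0.3" --pt "0.0275 0.002 -0.0105 0.3"

```text
time: 6.9
tool_pos: [564.5, -93.1, 159.4]
tcp_rot: [-1.572, 0.001, -1.321]
contact_force: [0.3, -0.3, -3.4]
grip_width: 59.7
```

Call:
arm_command --pt "0.027 0.002 -0.0115 0.3" --pt "0.02 0.002 -0.01 0.3" --pt "0.015 0.001 -0.005 0" --pt "0 0 0 0" --pt "0 0 0 0"

```text
time: 7.4
tool_pos: [554.3, -158.3, 155.2]
tcp_rot: [-1.571, 0.001, -1.331]
contact_force: [-0.0, 0.5, -4.0]
grip_width: 59.6
```

Call:
arm_command --pt "0 0 0 0" --pt "0 0 0 0" --pt "0 0 0 0"

```text
time: 7.7
tool_pos: [554.6, -157.9, 155.8]
tcp_rot: [-1.571, -0.0, -1.33]
contact_force: [0.4, 0.3, -4.7]
grip_width: 59.7
```

```bash
python3 - <<'E'
from fit import *
from plan import now,rows
np.set_printoptions(precision=2,suppress=True)
o,P,Y=now();print(o["time"],P,Y,o["contact_force"],o["grip_width"])
rows(P,Y,[558,-158,155],-76.3,1)
q=vision.capture("scene");p=vision.capture("top")
b=(220,170);a=cv2.resize(q["img"][170:270,220:320],(500,500),interpolation=cv2.INTER_CUBIC)
jz=P[2]-77.7;yaw=np.radians(17.5+Y+72.65)
def lp(L): return sum([line(L[k],L[(k+1)%4]) for k in range(4)],[])
B=lp(sq(32,jz));T=lp(sq(32,62+jz))
for X in place(B+T,P[0],P[1],yaw): cv2.circle(a,tuple(int(v) for v in (proj(q,X)-b+.5)*5),1,(255,0,255),-1)
for X in place(lp(sq(35,36))+lp(sq(59,6)),558,-158,np.radians(13.7)): cv2.circle(a,tuple(int(v) for v in (proj(q,X)-b+.5)*5),1,(0,0,255),-1)
cv2.imwrite("pics/j.png",a[:,:,::-1])
E
```

```text
7.7 [ 554.58 -157.9   155.77] -76.19420859636821 [ 0.4   0.3  -4.65] 59.69964446339958
[0.0009, 0.0008, 0.0033, 0.11]
end [ 558.   -157.98  154.97] -76.30420859636821
```

View pics/j.png

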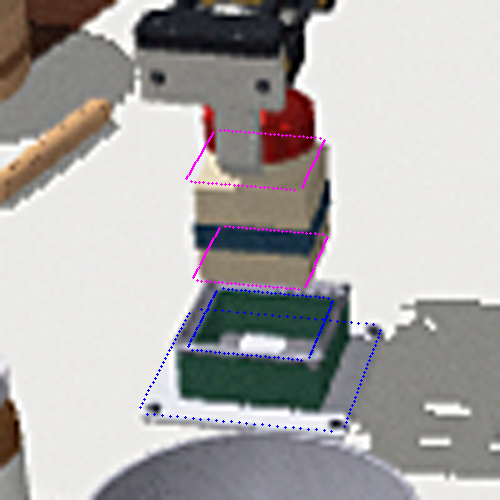

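The jar hangs upright above the brace, front face at x≈195-312, brace bolts at (154,408) and (336,424). Compared with the overlays, the jar sits about 1 px (2 mm) to +y of the TCP. I correct for that and lower it.

Call:
arm_command --pt "0.003 0.008 0.004 0.1" --pt "0 0.01 0 0" --pt "0 0.01 0 0" --pt "0 0 0 0" --pt "0 0 0 0"

```text
time: 8.3
tool_pos: [558.7, -160.6, 127.1]
tcp_rot: [-1.572, 0.001, -1.333]
contact_force: [0.9, 0.1, -3.9]
grip_width: 59.7
```

Call:
arm_command --pt "0 0.005 0 0" --pt "0 0.005 0 0" --pt "0 0.004 0 0" --pt "0 0.004 0 0" --pt "0 0 0 0"

```text
time: 8.8
tool_pos: [558.6, -160.5, 109.0]
tcp_rot: [-1.572, 0.001, -1.333]
contact_force: [0.5, -0.0, -4.2]
grip_width: 59.8
```

The base is already inside the pocket and nothing is touching. Continuing down.

Call:
arm_command --pt "0 0.006 0 0" --pt "0 0.006 0 0" --pt "0 0.005 0 0" --pt "0 0.003 0 0" --pt "0 0 0 0"

```text
time: 9.3
tool_pos: [558.7, -160.5, 89.1]
tcp_rot: [-1.572, 0.001, -1.333]
contact_force: [0.1, -0.3, -5.0]
grip_width: 59.5
```

Call:
arm_command --pt "0 0.002 0 0" --pt "0 0.0015 0 0" --pt "0 0.0015 0 0" --pt "0 0.001 0 0" --pt "0 0 0 0"

```text
time: 9.8
tool_pos: [559.0, -160.6, 83.8]
tcp_rot: [-1.571, -0.0, -1.333]
contact_force: [0.1, -0.3, -2.7]
grip_width: 59.6
```

Call:
arm_command --pt "0 0.0005 0 0" --pt "0 0.0005 0 0" --pt "0 0 0 0" --pt "0 0 0 0"

```text
time: 10.2
tool_pos: [559.1, -160.7, 83.7]
tcp_rot: [-1.57, -0.001, -1.333]
contact_force: [-3.2, 1.2, 5.1]
grip_width: 59.3
```

```bash
python3 - <<'E'
from plan import *
o,P,Y=now();print(o["time"],P,Y,o["contact_force"],o["moment"],o["joint_positions"])
q=vision.capture("scene");save(q,"s1.png",(220,170,320,270),5)
E
```

```text
10.2 [ 559.06 -160.7    83.67] -76.35324803550512 [-3.24  1.25  5.09] [0.19 0.45 0.02] [-0.41  0.6   1.56 -0.    0.99 -0.65]
```

View pics/s1.png

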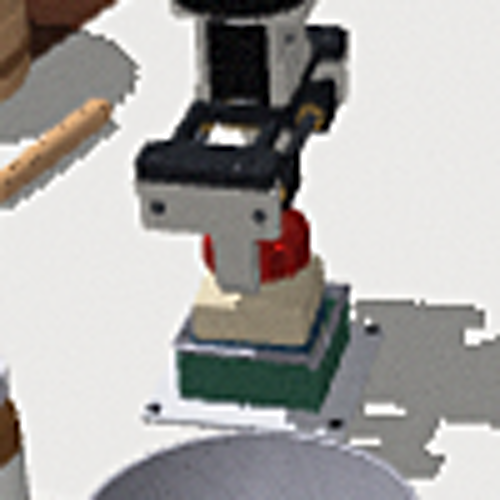

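The jar is seated in the brace, with the cream body showing above the rim at y≈280-345 and the force now upward. I unscrew anticlockwise, with a small tool-z shift because the cap axis is off the TCP.

Call:
arm_command --pt "0 0 0.0001 -3" --pt "0 0 0.0001 -4" --pt "0 0 0.0002 -5" --pt "0 0 0.0002 -5" --pt "0 0 0.0002 -5"

```text
time: 10.75
tool_pos: [560.2, -160.4, 83.7]
tcp_rot: [-1.57, -0.001, -0.946]
contact_force: [-1.9, 2.0, 3.7]
grip_width: 59.5
```

```bash
python3 - <<'E'
from plan import *
o,P,Y=now();print(o["time"],P,Y,o["contact_force"],o["moment"],o["grip_width"])
E
```

```text
10.75 [ 560.23 -160.4    83.7 ] -54.20547917299724 [-1.94  2.05  3.71] [ 0.19  0.15 -0.34] 59.459433295689884
```

Call:
arm_command --pt "0 0 0.0002 -5" --pt "0 0 0.0002 -5" --pt "0 0 0.0002 -5" --pt "0 0 0.0002 -5" --pt "0 0 0.0002 -5"

```text
time: 11.25
tool_pos: [560.9, -159.7, 84.2]
tcp_rot: [-1.57, -0.002, -0.509]
contact_force: [-3.8, 2.4, 10.6]
grip_width: 59.3
```

```bash
python3 - <<'E'
from plan import *
o,P,Y=now();print(o["time"],P,Y,o["contact_force"],o["moment"],o["grip_width"])
E
```

```text
11.25 [ 560.91 -159.67   84.23] -29.190543575614956 [-3.79  2.37 10.56] [ 0.31  0.63 -0.28] 59.34799417748508
```

Call:
arm_command --pt "0 0 0.0002 -5" --pt "0 0 0.0002 -5" --pt "0 0 0.0002 -5" --pt "0 0 0.0002 -5" --pt "0 0 0.0001 -3"

```text
time: 11.75
tool_pos: [561.2, -158.9, 85.4]
tcp_rot: [-1.571, -0.002, -0.108]
contact_force: [-6.9, 2.4, 15.1]
grip_width: 59.4
```

```bash
python3 - <<'E'
from plan import *
o,P,Y=now();print(o["time"],P,Y,o["contact_force"],o["moment"],o["grip_width"])
q=vision.capture("scene");save(q,"s2.png",(220,170,320,270),5)
E
```

```text
11.75 [ 561.23 -158.89   85.36] -6.201651544698421 [-6.91  2.35 15.13] [ 0.5   0.83 -0.23] 59.42935631445253
```

View pics/s2.png

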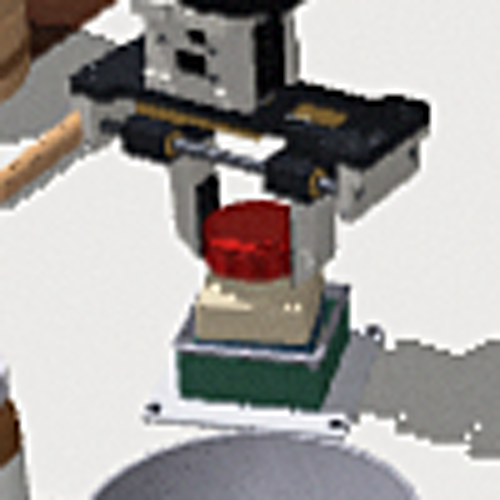

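The cap has turned 70° with the jar still in the brace. I lift a little to see whether the threads have let go.

Call:
arm_command --pt "0 -0.001 0 0" --pt "0 -0.001 0 0" --pt "0 -0.001 0 0" --pt "0 0 0 0" --pt "0 0 0 0"

```text
time: 12.3
tool_pos: [561.1, -158.9, 86.5]
tcp_rot: [-1.571, -0.001, -0.111]
contact_force: [-1.9, 1.7, 7.3]
grip_width: 59.7
```

Call:
arm_command --pt "0 -0.001 0 0" --pt "0 -0.001 0 0" --pt "0 -0.001 0 0" --pt "0 0 0 0" --pt "0 0 0 0"

```text
time: 12.8
tool_pos: [560.8, -158.8, 88.6]
tcp_rot: [-1.571, 0.0, -0.111]
contact_force: [-0.0, -0.6, -1.0]
grip_width: 59.4
```

```bash
python3 - <<'E'
from plan import *
o,P,Y=now();print(o["time"],P,Y,o["contact_force"],o["moment"],o["grip_width"])
E
```

```text
12.8 [ 560.77 -158.8    88.57] -6.3623349521811825 [-0.   -0.64 -1.02] [ 0.09 -0.11  0.  ] 59.44444729012603
```

Force is -1 N, which is the cap alone (the closed jar read -4.5 N), and there is no moment, so it is free. Lifting it 32 mm puts its lower edge about 21 mm above the rim.

Call:
arm_command --pt "0 -0.004 0 0" --pt "0 -0.008 0 0" --pt "0 -0.008 0 0" --pt "0 -0.008 0 0" --pt "0 -0.004 0 0"

```text
time: 13.3
tool_pos: [561.3, -159.0, 122.1]
tcp_rot: [-1.571, -0.002, -0.111]
contact_force: [0.1, -0.1, 0.4]
grip_width: 59.5
```

Call:
arm_command --pt "0 0 0 0" --pt "0 0 0 0" --pt "0 0 0 0" --pt "0 0 0 0" --pt "0 0 0 0"

```text
time: 13.8
tool_pos: [560.6, -158.7, 120.4]
tcp_rot: [-1.571, 0.0, -0.111]
contact_force: [0.3, -0.9, -0.4]
grip_width: 59.5
```

```bash
python3 - <<'E'
from plan import *
o,P,Y=now();print(o["time"],P,o["tcp_rot"],o["contact_force"],o["moment"],o["grip_width"],np.abs(o["dq"]).max())
q=vision.capture("scene");save(q,"s3.png",(220,170,320,270),5)
E
```

```text
13.8 [ 560.63 -158.75  120.43] [-1.57  0.   -0.11] [ 0.32 -0.88 -0.44] [ 0.08 -0.21 -0.03] 59.50736068119233 0.0023452382767850904
```

View pics/s3.png

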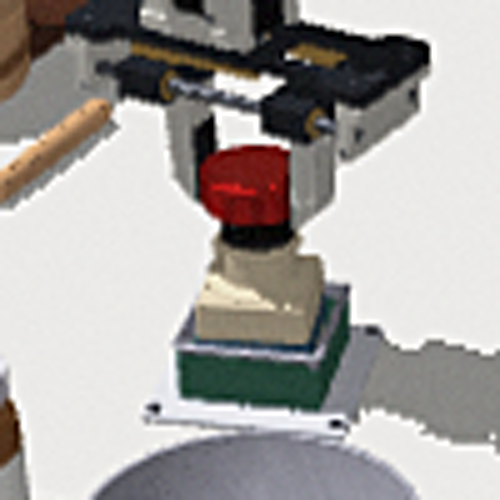

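The cap is held level, with its lower edge at y≈225. The seal shows below it at y≈235 and the jar is still seated in the brace. Force is about 0 and the arm is still, so I hand in.

```bash
python3 -c "
from plant import job,bot
print(job.close_job(),bot.get_obs()['time'])"
```

```text
the job is handed in; nothing more can be done
the job is handed in; nothing more can be done
```

The jar is in the brace and unscrewed, and the gripper is holding the red cap still and level above its mouth. I handed the job in at about 14 s of the 54 s allowed.

- **Seating:** I carried the closed jar by its cap and lowered it into the pocket without touching the lips. At the bottom the force turned upward. The tool stood 6 mm higher than when it gripped the cap on the table, which matches the pocket floor.
- **Unscrewing:** I turned the cap 70° anticlockwise. On a small test lift the force fell to about -1 N and the moment to zero. The closed jar had read about -4.5 N, so the threads had let go.
- **Last checks:** The arm was still, the tool was level and the grip was 59.5 mm wide. By the tool height the cap's lower edge is about 21 mm above the rim. The last picture shows the jar upright in the brace with the cap clear of it.
- **Disagreements:** The two cameras differed by about 3 mm on where the jar and brace are. My first automatic fit of the brace failed, so I located it from its bolts. I did not measure the cap's final height separately in a picture, so a few millimetres of slip in the fingers is possible.

I moved nothing else on the table, though I did not compare the other items before and after.

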